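# Lock the tool chest by the drilling line

## Task

Lock the steel tool chest: swing its hasp down over the staple until it lies home against the chest's front, then take the retaining pin with the tall round knob from the wooden rack (not the T-handled tap or the hex-headed plug) and drop it through the staple's loop in front of the hasp, so that it hangs upright with its flange resting on the loop. Let go of everything.

Things in the scene. Friction and masses are not known exactly. Their poses are not given: they have to be found in the camera images.
- hasp (a joint): Angle of the hasp, a steel plate 80 mm wide, 106 long, 4 thick. 0 = flat against the chest's front, 1.57 = straight out, level; starts at 1.4 to 2.2 (leaning up), stop 2.6. Stiff hinge: it stays where left; 0.3 N m swings it. From the hinge: 52 mm solid, a slot (52 wide, 42 long) that passes over the staple, 12 mm solid. Press down from above, then push the solid upper part home.
- hinge (a point): Middle of the hasp's hinge line, at the lid's front edge, 145 mm above the table. x: straight out from the chest's front (away from the robot), y: along the hinge, z: up. The chest is a fixed dark green steel box with a black lid, 200 mm deep (x), 300 wide (y), lid top 5 mm above this point. The closed hasp's outer face is 4 mm out (+x) from here; a flat wrench lies on the lid's back half.
- staple (a point): Centre of the loop's opening, level with the top of its bars: 33 mm out (+x) and 65 below hinge, same axes. The staple is a fixed level three-sided loop of 8 mm square bar, 60 mm out from the chest's front. Opening: 28 mm wide (y), in x from the closed hasp's face (29 mm behind this point) to 14 mm beyond it. Free space below to the table, 80 mm.
- pin_knob (a point): Centre of the pin's knob; z along the pin, up. Steel, 180 g: upright knob 24 mm diameter, 40 tall; below it a flange 48 diameter, 5 thick (20 to 25 below this point); then a shank 10 diameter, 55 long (tip 80 below). Stands loose in one of 3 holes, 85 mm apart, of a fixed wooden rack 62 high, flange on top; lifts straight out. Seated, this point is 25 above staple.
Things that resemble listed ones, but are neither listed nor needed, are in the scene too. Leave any red look-alike of the part that bears pin_knob alone.

How it is judged:
By the outcome, as a careful person would: the job done as asked, in the order asked, and still so for the second after the job is handed in, with the robot touching nothing.
It also fails if it takes over 53 s, if anything falls off the work surface, if the arm or the gripper's body presses on something with over 40 N, if the wrist force passes 120 N, or if a joint passes its speed limit or range.

## Robot

A 6-joint arm with a two-finger parallel gripper is mounted at the origin on the work surface. World frame = base frame: x ahead of the robot, y to its left, z up, the work surface at z = 0. Lengths are in mm, angles in degrees, forces in N, time in s.
With the tool pointing down it reaches from about 350 to 850 mm from the base axis. Payload 8.1 kg.
Tool frame: the origin (TCP) lies at the very end of the fingers, on their centre line; the grasp point (between the pads) lies 19 mm behind it (r.grip_depth is the distance from the TCP to the grasp point, in mm); y points along the fingers, z is the direction in which the jaws open and shut, and the axes are right-handed (so a half turn about y gives the same grasp; the last joint's range is limited). The gripper opens to 85 mm and grips with 20 to 120 N. Pads are 22 mm wide; open, the fingers measure 114 mm over their backs; the gripper's body (76 mm by 85 mm) begins 54 mm behind the grasp point. The pads swing forward as they close: fully open they stand 13 mm farther back than shut.
Start: joints at [-71.471, 7.471, 85.268, -0, 87.261, -4.893], TCP at [238.525, -550.555, 231.292] pointing down, gripper open.
Joint ranges: [-169.43, 169.43], [-51.17, 129.36], [1.28, 143.12], [-76.62, 256.62], [0, 156.53], [-152.29, 152.29]. Speed limits (degrees/s): [136.94, 136.94, 159.86, 180, 180, 180].

## Interface

Orientations are given as [roll, pitch, yaw] about the fixed x, y, z axes, in that order (R = Rz(yaw) Ry(pitch) Rx(roll)).
In Python, from bench import readout, eyes, r gives the robot as it stands. The module is installed in compiled form; this text tells all that it offers.
- The arm moves only by the tool move_arm, never from a script. Its argument "motion" is text: rows parted by semicolons, each of 6 numbers parted by spaces: the shift along the world's x, y, z in cm, then the turn, a rotation vector about the world's x, y, z in degrees. A call has 1 to 10 rows; each row is the pose to reach, as a shift and turn from the pose commanded when the call began; what a row does not reach only later rows make up. A row lasts 1/12 s, in which the tool goes at most 41.7 mm and 7.16 degrees, less where a joint would pass 70% of its speed; a pose out of reach is approached as far as the arm can. A call with a gripper value outside its range is refused whole. "fingers" is the finger opening in cm, from 0 to 8.54, set as the call begins (left out, the last holds). The fingers move at their own pace and stop on an object; "squeeze" is the grip in N (left out, the last holds). Time passes only in rows, so rows that repeat a pose let the fingers close. It gives the time, the measured TCP pose, the force and the opening at its end, in the units of the state.
- readout.sense(): the state, without advancing time (a new reading comes with each control period).
- eyes.snapshot(name): name is "side" or "top" or "wrist"; returns a dict with "image" (480x640x3 uint8, blue, green, red), "fx", "fy", "cx", "cy" (pixels), "world_to_cam" (4x4, takes a point from world to camera coordinates). Camera axes: x right, y down, z forward; pixel columns grow to the right and rows downward; lengths in mm; the calibration is good to about 2 mm. A picture is of the moment at which its call begins. There is no depth.
- r.hand_in(): hands the job in, once; it reports no verdict.
The state is a dict: "time": time; "joint_pos": joint angles; "qd": joint speeds; "joint_efforts": joint torques, N m; "tool_pos": TCP position; "tcp_rot": TCP orientation; "ft_force": force on the tool from outside, world axes, zero at the start; "wrist_torque": the same for the moment, N m; "finger_gap": finger opening in mm.
Only numpy, scipy, OpenCV 4.12 (cv2) and the standard library are available. Lean on these libraries where they do the work, as an engineer would, in place of code of your own. Each camera call takes 0.05 s, during which the arm holds its last target. There are 200 camera calls.

## Working session

There is one attempt and no reset: what is moved stays moved. The work goes in short steps, Python scripts to look and compute and a tool call to move; the robot and the scene stay as the last step left them, time stands still between calls to the robot, and variables do not carry over. Pictures are saved under pics/ and viewed, about 8 in all and at most 12, crops included, and the job is handed in when it is done.

Besides the shell and the picture viewer there is one more tool, called after "Request:" as name(argument=value, ...) on one line, values as JSON. move_arm: Moves the arm, as the interface text tells. Its arguments: {"type":"object","properties":{"motion":{"type":"string"},"fingers":{"type":"number"},"squeeze":{"type":"number"}},"required":["motion"]}

```bash
mkdir -p pics
cat > h.py <<'E'
import numpy as np, cv2
from bench import readout, eyes, r
def snap(n,f=None):
    s=eyes.snapshot(n)
    if f: cv2.imwrite('pics/'+f,s['image'])
    return s
def ray(s,u,v):
    T=np.array(s['world_to_cam']);R=T[:3,:3];c=-R.T@T[:3,3]
    d=R.T@np.array([(u-s['cx'])/s['fx'],(v-s['cy'])/s['fy'],1]);return c,d/np.linalg.norm(d)
def onz(s,u,v,z):
    c,d=ray(s,u,v);return c+d*(z-c[2])/d[2]
def tri(a,b):
    A=np.zeros((3,3));y=np.zeros(3);
    for c,d in (a,b):
        P=np.eye(3)-np.outer(d,d);A+=P;y+=P@c
    p=np.linalg.solve(A,y);return p,[np.linalg.norm((np.eye(3)-np.outer(d,d))@(p-c)) for c,d in (a,b)]
def proj(s,p):
    T=np.array(s['world_to_cam']);q=T[:3,:3]@np.array(p)+T[:3,3];return s['fx']*q[0]/q[2]+s['cx'],s['fy']*q[1]/q[2]+s['cy']
E
python3 - <<'E'
from h import *
import pickle
a=snap('side','side0.png');b=snap('top','top0.png')
pickle.dump({'side':a,'top':b},open('s0.pkl','wb'))
for s in(a,b):print(ray(s,320,240),s['fx'])
print(readout.sense())
E
```

```text
(array([ 383.95163092, -670.11581874,  746.52624735]), array([ 0.22506416,  0.66569643, -0.71147339])) 467.529713840156
(array([ 459.01873367,  -91.42714818, 1063.58395142]), array([ 0.12327326,  0.0149948 , -0.99225947])) 495.01327238570593
{'time': 0.1, 'joint_pos': array([-7.14701478e+01,  7.51060599e+00,  8.53231991e+01, -4.93475293e-04,
        8.72612429e+01, -4.89294888e+00]), 'qd': array([ 0.19698732, -0.08049236, -0.07015222,  0.00908272,  0.05167514,
       -0.09470151]), 'joint_efforts': array([ 1.55126403e-03, -5.70954788e+01, -5.01940763e+01,  3.34246874e-05,
        8.15014530e-03, -5.71671990e-05]), 'tool_pos': array([ 238.36949013, -550.08129917,  230.34962403]), 'tcp_rot': array([-9.00947437e+01,  7.61597410e-03, -1.56577181e+02]), 'ft_force': array([ 0.04902465,  0.60145504, -0.66402133]), 'wrist_torque': array([-0.0301894 , -0.00828989, -0.00847515]), 'finger_gap': 85.7614194670168}
```

View pics/side0.png

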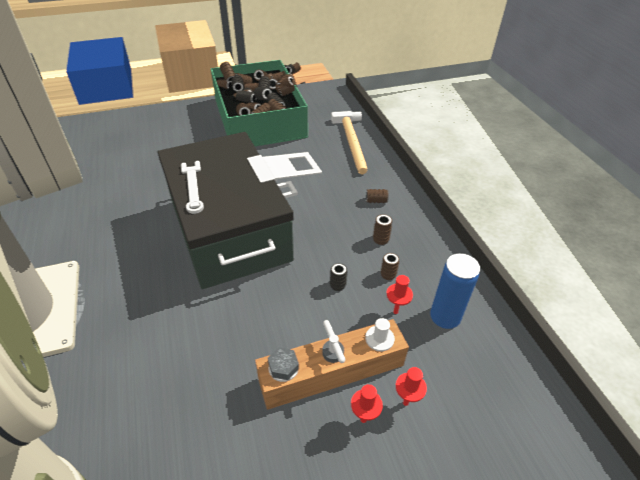

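View pics/top0.png

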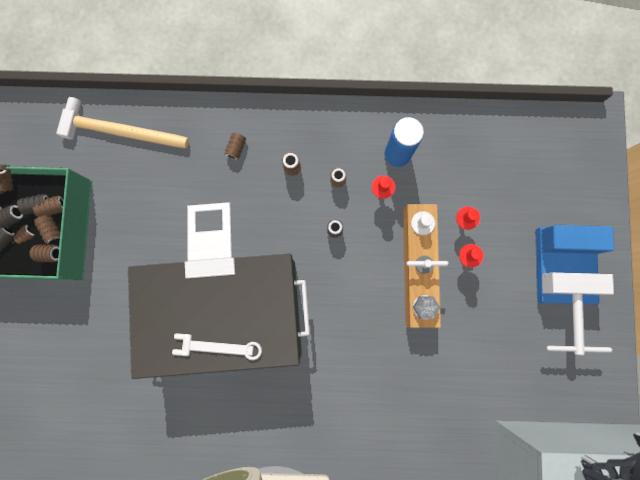

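Candidates for the pin: white round knob with flange (top 423,222; side 380,335), the choice; T-handled tap (top 427,264); hex plug (top 427,307); red look-alikes (top 383,187; 468,217; 471,256). The hasp is roughly level at top (210,230). I'll check both in a close crop.

Run:
```python
from h import *
import pickle
d=pickle.load(open('s0.pkl','rb'));a,b=d['side'],d['top']
A=cv2.resize(a['image'][140:280,150:330],(720,560),interpolation=cv2.INTER_CUBIC)
B=cv2.resize(b['image'][195:290,120:310],(760,380),interpolation=cv2.INTER_CUBIC)
def fit(im,w): return cv2.resize(im,(w,int(im.shape[0]*w/im.shape[1])),interpolation=cv2.INTER_CUBIC)
l=np.vstack([fit(a['image'][130:250,155:335],400),fit(b['image'][195:300,120:310],400)])
rr=np.vstack([fit(a['image'][300:420,250:430],400),fit(b['image'][170:275,350:540],400)])
h=min(l.shape[0],rr.shape[0]);cv2.imwrite('pics/crop1.png',np.hstack([l[:h],rr[:h]]))
# lid top corners
for p in [(129,267),(291,255),(299,366),(132,377)]:print(onz(b,*p,150))
```

```text
[512.38553121 273.59593801 150.        ]
[543.01491737 -24.73256725 150.        ]
[342.57448115 -46.50673428 150.        ]
[314.84950173 253.0501324  150.        ]
```

View pics/crop1.png

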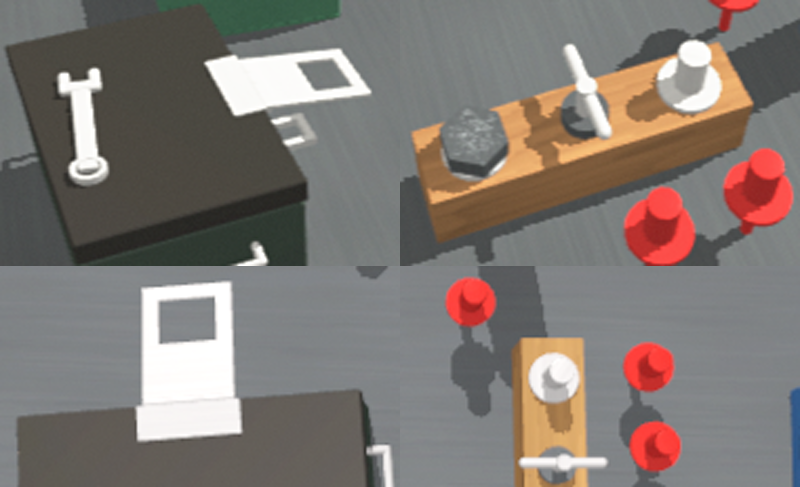

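Run:
```python
from h import *
import pickle
d=pickle.load(open('s0.pkl','rb'));a,b=d['side'],d['top']
L=onz(b,185.1,261,152);R=onz(b,234.5,257.2,152);print('hinge edge',L,R,(L+R)/2,np.degrees(np.arctan2(*(R-L)[[0,1]]*[1,-1])))
C=onz(b,209.8,259.3,150);print(C)
for t,s in [((187,206.4),(308,152.5)),((229.7,202.6),(321.5,171.9))]:
    print('tip',tri(ray(b,*t),ray(a,*s)))
# knob top & flange centers
print('knob top', tri(ray(b,350+564/2.105,170+(370-266)/2.105),ray(a,250+693/2.222-180,300+48/2.222)))
for z,p in((67,(350+(553-400)/2.105,170+(378-266)/2.105)),(107,(350+(564-400)/2.105,170+(370-266)/2.105))):print(z,p,onz(b,*p,z))
print('side knob top',onz(a,250+(693-400)/2.222,300+48/2.222,107),'flange',onz(a,250+(689-400)/2.222,300+84/2.222,67))
# white mask in side/top near knob
for s,(x0,y0,x1,y1) in((b,(405,205,440,240)),(a,(360,312,402,355))):
    g=s['image'][y0:y1,x0:x1].astype(int);m=((g.min(2)>130)&(g.max(2)-g.min(2)<25)).astype('uint8')
    n,l,st,c=cv2.connectedComponentsWithStats(m);i=1+st[1:,4].argmax();print(st[i],c[i]+[x0,y0])
# hex, tap for rack direction
print(onz(b,427,307,70))
```

```text
hinge edge [526.23860401 170.13082603 152.        ] [535.82622431  79.33102325 152.        ] [531.03241416 124.73092464 152.        ] 6.027569916603686
[530.81727371 125.2059687  150.        ]
tip (array([634.61772466, 178.42142093, 132.00146233]), [np.float64(2.2820676157865036), np.float64(2.2820676157865827)])
tip (array([642.08911499,  96.76261226, 135.29551223]), [np.float64(0.7172566026914494), np.float64(0.7172566026916529)])
knob top (array([ 545.29286684, -466.75874192,  413.24564748]), [np.float64(33.23319201415463), np.float64(33.23319201415462)])
67 (422.6840855106888, 223.20665083135393) [ 623.15816632 -284.47711457   67.        ]
107 (427.9097387173397, 219.4061757719715) [ 624.38728889 -286.92303934  107.        ]
side knob top [ 626.40551443 -280.38870586  107.        ] flange [ 625.70510724 -285.5651901    67.        ]
[  6   7  24  23 430] [422.47209302 222.91395349]
[  6   6  28  33 671] [379.8852459  335.32488823]
[ 454.14463968 -293.17649969   70.        ]
```

The pin is confirmed as the white round knob on its flange. The hasp lies roughly level, at about 1.46 rad. Estimates: hinge (530,125,145), chest yaw 6°, pin (625,-285). Next I move over the hasp with the fingers closed.

Request:
move_arm(motion="1.7 3.4 0 0 0 -6; 3.4 6.8 0 0 0 -12; 5.1 10.2 0 0 0 -17.4; 6.8 13.6 0 0 0 -17.4; 8.5 17 0 0 0 -17.4; 10.2 20.4 0 0 0 -17.4; 12 23.8 0 0 0 -17.4; 13.8 27.2 0 0 0 -17.4; 15.5 30.6 0 0 0 -17.4; 17.3 34 0 0 0 -17.4", fingers=0, squeeze=60)

```text
time: 0.93
tool_pos: [411.7, -208.7, 231.0]
tcp_rot: [-90.0, -0.0, -174.0]
ft_force: [0.8, -0.2, 0.2]
finger_gap: -0.0
```

Request:
move_arm(motion="1.7 3.4 0 0 0 0; 3.4 6.8 0 0 0 0; 5.1 10.2 0 0 0 0; 6.8 13.6 0 0 0 0; 8.5 17 0 0 0 0; 10.2 20.4 0 0 0 0; 12 23.8 0 0 0 0; 13.8 27.2 0 0 0 0; 15.5 30.6 0 0 0 0; 17.4 34.1 0 0 0 0")

```text
time: 1.77
tool_pos: [585.7, 132.3, 230.7]
tcp_rot: [-90.0, -0.0, -174.0]
ft_force: [-0.2, -1.0, 0.8]
finger_gap: -0.1
```

Request:
move_arm(motion="0 0 -1.5 0 0 0; 0 0 -3 0 0 0; 0 0 -4 0 0 0; 0 0 -4 0 0 0;0 0 -4 0 0 0")

```text
time: 2.18
tool_pos: [584.8, 130.0, 190.5]
tcp_rot: [-90.0, -0.1, -174.0]
ft_force: [0.7, -0.6, 0.9]
finger_gap: -0.3
```

Run:
```python
from h import *
s=snap('side');b=snap('top')
f=lambda im:cv2.resize(im,(400,400*im.shape[0]//im.shape[1]),interpolation=cv2.INTER_CUBIC)
l=f(s['image'][100:260,150:350]);t=f(b['image'][160:320,110:310])
cv2.imwrite('pics/p4.png',np.hstack([l,t]))
H=np.array([530,125,145])
print(readout.sense()['tool_pos'],proj(s,H),proj(b,H),proj(b,[562.8,128.4,80]),proj(s,[562.8,128.4,80]))
```

```text
[585.90628755 129.99432717 192.34508695] (np.float64(266.8646414510861), np.float64(169.59175823271224)) (np.float64(210.5102065627923), np.float64(259.9691584694779)) (np.float64(217.24731113942804), np.float64(246.28476855776017)) (np.float64(282.676611535141), np.float64(189.68956707835292))
```

View pics/p4.png

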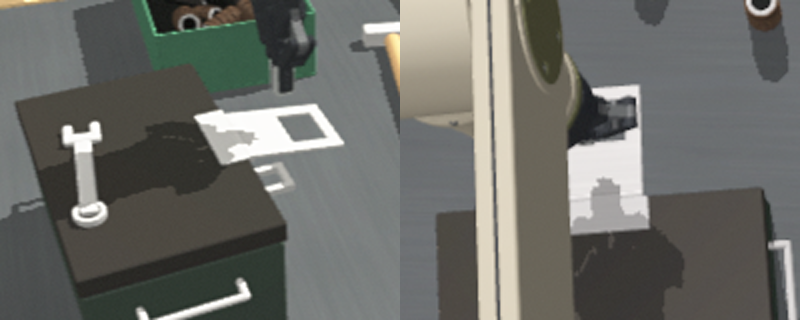

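Request:
move_arm(motion="0 0 -2.5 0 0 0; 0 0 -4 0 0 0; 0 0 -4.7 0 0 0; -0.05 0 -5.3 0 0 0; -0.15 0 -5.8 0 0 0; -0.35 -0.05 -6.4 0 0 0; -0.6 -0.05 -6.9 0 0 0; -0.95 -0.1 -7.4 0 0 0; -1.3 -0.15 -7.8 0 0 0; -1.3 -0.15 -7.8 0 0 0")

```text
time: 3.12
tool_pos: [571.6, 128.8, 112.3]
tcp_rot: [-90.0, -0.1, -174.0]
ft_force: [0.6, -0.6, -0.4]
finger_gap: -0.1
```

Request:
move_arm(motion="-0.5 -0.05 -0.4 0 0 0; -0.95 -0.1 -0.75 0 0 0; -1.5 -0.15 -1.0 0 0 0; -2 -0.2 -1.2 0 0 0; -2.4 -0.25 -1.3 0 0 0; -2.6 -0.25 -1.35 0 0 0; -2.6 -0.25 -1.35 0 0 0")

```text
time: 3.7
tool_pos: [551.0, 126.8, 101.4]
tcp_rot: [-90.0, 0.7, -174.0]
ft_force: [25.9, 3.6, -8.9]
finger_gap: 0.1
```

Run:
```python
from h import *
s=snap('side');b=snap('top')
f=lambda im:cv2.resize(im,(400,400*im.shape[0]//im.shape[1]),interpolation=cv2.INTER_CUBIC)
l=f(s['image'][100:260,200:360]);t=f(b['image'][160:320,110:270])
cv2.imwrite('pics/p5.png',np.hstack([l,t]))
print(readout.sense()['tool_pos'],readout.sense()['ft_force'])
```

```text
[550.94685965 126.83780026 101.36713671] [25.24718279  2.13781004 -7.84382445]
```

View pics/p5.png

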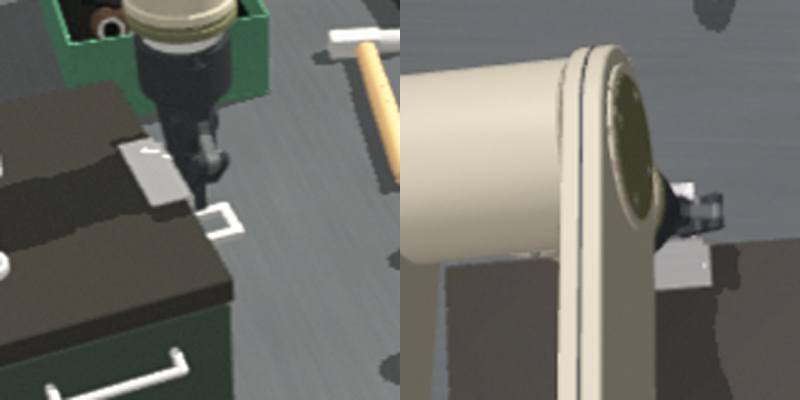

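Resistance is 25 N about 5 mm earlier than expected, so the hasp is probably home. I'll back off and look.

Request:
move_arm(motion="2 0.2 0 0 0 0; 4 0.4 1 0 0 0; 5 0.5 4 0 0 0; 5 0 8 0 0 0; 5 -3.5 10 0 0 0; 5 -7.5 10 0 0 0; 5 -11 10 0 0 0; 5 -15 10 0 0 0; 5 -19 10 0 0 0; 5 -19 10 0 0 0")

```text
time: 4.63
tool_pos: [594.9, -70.1, 198.9]
tcp_rot: [-89.9, -0.1, -174.3]
ft_force: [-0.2, 1.0, 0.4]
finger_gap: 0.3
```

Run:
```python
from h import *
s=snap('side');b=snap('top');w=snap('wrist')
f=lambda im:cv2.resize(im,(400,400*im.shape[0]//im.shape[1]),interpolation=cv2.INTER_CUBIC)
l=f(s['image'][140:240,220:340]);t=f(b['image'][190:290,150:270])
cv2.imwrite('pics/p6.png',np.vstack([np.hstack([l,t]),np.hstack([f(w['image'])[:260],f(s['image'])[:260]])]))
print(readout.sense()['tool_pos'])
import pickle;pickle.dump({'side':s,'top':b,'wrist':w},open('s1.pkl','wb'))
```

```text
[595.54646439 -63.51572758 198.97373812]
```

View pics/p6.png

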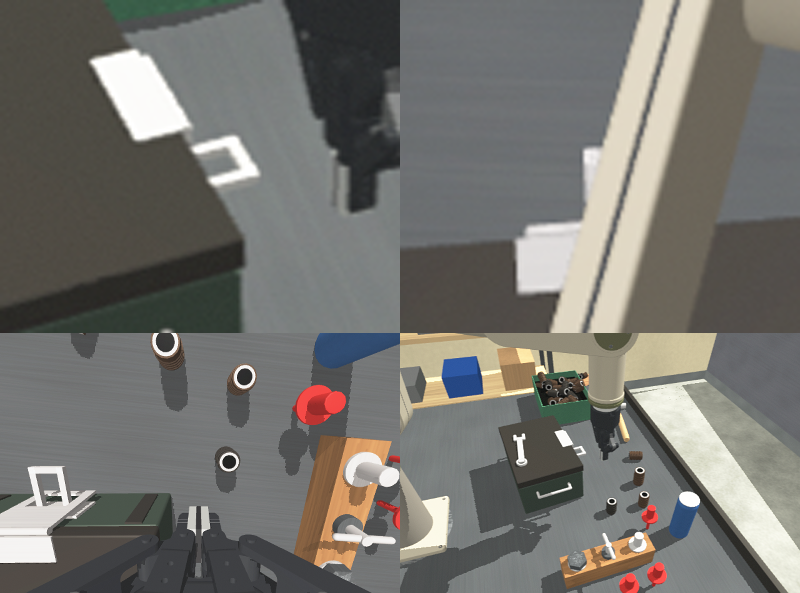

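Run:
```python
from h import *
import pickle
d=pickle.load(open('s1.pkl','rb'));w=d['wrist'];b=d['top']
cv2.imwrite('pics/p7.png',cv2.resize(w['image'][200:380,0:280],(784,504),interpolation=cv2.INTER_CUBIC))
print(ray(w,320,240))
```

```text
(array([664.88791862, -58.20866281, 340.97984352]), array([-0.28175766, -0.03548312, -0.95882927]))
```

View pics/p7.png

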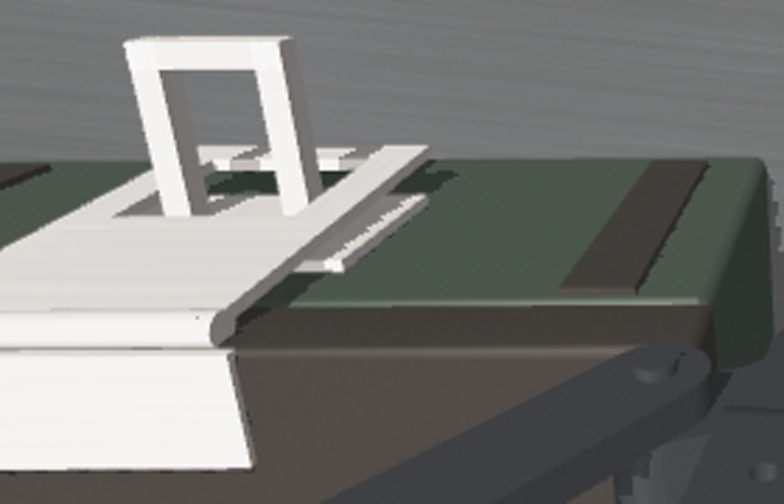

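Run:
```python
from h import *
import pickle
d=pickle.load(open('s1.pkl','rb'));w=d['wrist']
c6,s6=np.cos(np.radians(6)),np.sin(np.radians(6));X=np.array([c6,s6,0]);Y=np.array([-s6,c6,0]);Z=np.array([0,0,1.])
H=np.array([530,125,145.]);R=np.array([X,Y,Z])
def pl(p,y):
    c,q=ray(w,p[0]/2.8,200+p[1]/2.8);t=(y-(c-H)@Y)/(q@Y);return R@(c+t*q-H)
for n,p,y in[('tip outer R',(430,146),-40),('mid edge R',(330,225),-40),('knuckle R',(222,330),-40),('base plate corner',(345,268),-40)]:print(n,p,pl(p,y).round(1))
def atz(p,z):
    c,q=ray(w,p[0]/2.8,200+p[1]/2.8);return R@(c+q*(z-c[2])/q[2]-H)
print('staple outer corners top', atz((128,43),80).round(1),atz((290,38),80).round(1),'inner',atz((158,70),80).round(1),atz((260,69),80).round(1))
print('lid front edge',atz((500,350),150).round(1),atz((260,350),150).round(1))
# predicted pixels for hasp tip at angles
for th in(0,4,8,12):
    t=np.radians(th);p=np.array([106*np.sin(t)+4*np.cos(t),-40,-106*np.cos(t)+4*np.sin(t)]);u,v=proj(w,R.T@p+H);print(th,round(u*2.8),round((v-200)*2.8))
```

```text
tip outer R (430, 146) [  14.4  -40.  -104.7]
mid edge R (330, 225) [ 11.3 -40.  -44.9]
knuckle R (222, 330) [  4.5 -40.    0.8]
base plate corner (345, 268) [ -3.4 -40.  -48.1]
staple outer corners top [ 58.9  21.4 -65. ] [ 60.2 -25.1 -65. ] inner [ 50.9  14.6 -65. ] [ 51.1 -14.9 -65. ]
lid front edge [   1.6 -106.3    5. ] [  1.7 -51.1   5. ]
0 436 173
4 432 154
8 428 134
12 423 115
```

The wrist view shows the hasp tip still about 3–4° open. The staple reads about 4 mm farther out than I estimated, so the hinge is near x = 534. The vertical finger probably bottomed on the hinge knuckle, so I'll tilt the tool 20° and push with the fingertip only.

Request:
move_arm(motion="-0.3 4 0 -0.7 6.6 0; -0.6 8 0 -1.4 13.3 0; -0.9 12 0 -2.1 19.9 0; -1.2 15.8 0 -2.1 19.9 0; -1.77 19.3 0 -2.1 19.9 0; -1.77 19.3 -3 -2.1 19.9 0; -1.77 19.3 -6 -2.1 19.9 0; -1.77 19.3 -9 -2.1 19.9 0; -1.77 19.3 -10.1 -2.1 19.9 0;-1.77 19.3 -10.1 -2.1 19.9 0")

```text
time: 5.62
tool_pos: [575.3, 130.6, 94.8]
tcp_rot: [-90.0, -20.5, -173.9]
ft_force: [0.0, 0.0, 0.5]
finger_gap: 0.2
```

Request:
move_arm(motion="-0.7 -0.05 0 0 0 0; -1.4 -0.15 0 0 0 0; -2 -0.2 0 0 0 0; -2.4 -0.25 0 0 0 0; -2.4 -0.25 0 0 0 0")

```text
time: 6.03
tool_pos: [554.7, 126.9, 100.4]
tcp_rot: [-90.0, -19.9, -174.0]
ft_force: [-0.9, -0.4, 0.7]
finger_gap: -0.1
```

Request:
move_arm(motion="-0.2 0 0 0 0 0; -0.4 -0.05 0 0 0 0; -0.6 -0.05 0 0 0 0;-0.6 -0.05 0 0 0 0")

```text
time: 6.37
tool_pos: [548.9, 126.3, 99.0]
tcp_rot: [-90.0, -20.0, -174.0]
ft_force: [0.4, -0.4, 0.3]
finger_gap: -0.2
```

Request:
move_arm(motion="-0.2 0 0 0 0 0; -0.3 -0.05 0 0 0 0; -0.3 -0.05 0 0 0 0")

```text
time: 6.62
tool_pos: [546.6, 126.1, 98.8]
tcp_rot: [-90.0, -19.9, -174.0]
ft_force: [5.5, 0.3, -0.8]
finger_gap: 0.1
```

Request:
move_arm(motion="-0.2 0 0 0 0 0; -0.3 -0.05 0 0 0 0; -0.3 -0.05 0 0 0 0")

```text
time: 6.87
tool_pos: [546.3, 126.0, 99.0]
tcp_rot: [-90.0, -19.5, -174.0]
ft_force: [15.9, 2.2, -7.3]
finger_gap: 0.3
```

Request:
move_arm(motion="-0.2 0 0 0 0 0; -0.2 0 0 0 0 0")

```text
time: 7.03
tool_pos: [546.1, 126.0, 99.1]
tcp_rot: [-90.0, -19.3, -174.0]
ft_force: [24.6, 3.0, -10.7]
finger_gap: -0.2
```

Request:
move_arm(motion="2 0.2 0 0 0 0; 4 0.4 1 0 0 0; 5 0.5 4 0 0 0; 5 0 8 0.7 -6.6 0; 5 -3.5 10 1.4 -13.2 0; 5 -7.5 10 2.1 -19.9 0; 5 -11 10 2.1 -19.9 0; 5 -14 10 2.1 -19.9 0; 5 -16 10 2.1 -19.9 0; 5 -16 10 2.1 -19.9 0")

```text
time: 7.87
tool_pos: [589.9, -38.5, 199.0]
tcp_rot: [-89.9, -0.0, -174.2]
ft_force: [-0.3, 0.6, -0.1]
finger_gap: -0.1
```

Run:
```python
from h import *
w=snap('wrist')
import pickle;pickle.dump({'wrist':w},open('s2.pkl','wb'))
c6,s6=np.cos(np.radians(6)),np.sin(np.radians(6));R=np.array([[c6,s6,0],[-s6,c6,0],[0,0,1.]])
H=np.array([534,125,145.])
for th in(0,4,8):
    t=np.radians(th);p=np.array([106*np.sin(t)+4*np.cos(t),-40,-106*np.cos(t)+4*np.sin(t)]);u,v=proj(w,R.T@p+H);print(th,u,v)
u,v=proj(w,R.T@[33,0,-65]+H);print(u,v)
x0,y0=int(max(0,min(u-120,360))),int(max(0,v-80))
im=w['image'][y0:y0+180,x0:x0+280];print(x0,y0,readout.sense()['tool_pos'])
cv2.imwrite('pics/p8.png',cv2.resize(im,None,fx=2.8,fy=2.8,interpolation=cv2.INTER_CUBIC))
```

```text
0 182.79486745132888 255.7977170515302
4 181.69445648218127 248.6181995391728
8 180.3679963218238 241.53621283767575
110.16946039535028 238.78916930997602
0 158 [590.16899116 -36.4543448  198.77216556]
```

View pics/p8.png

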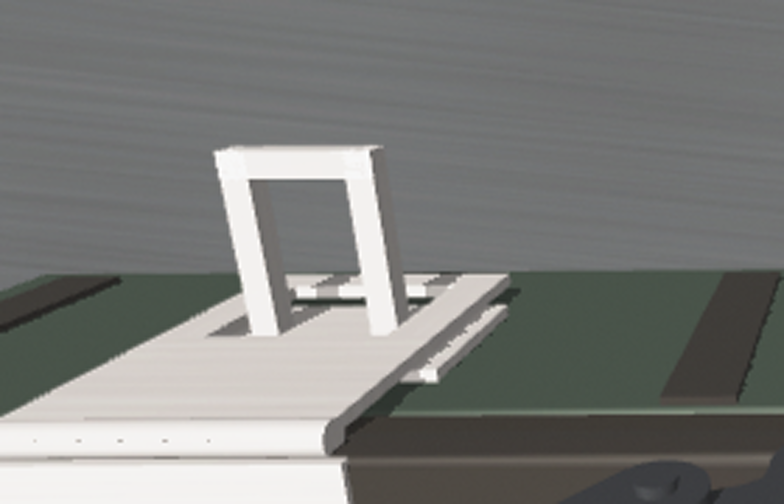

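The hasp tip is now at (182,256), matching the 0° prediction of (182.8,255.8), so it is home. Next I measure the staple centre and go over the pin.

Run:
```python
from h import *
import pickle
w=pickle.load(open('s2.pkl','rb'))['wrist']
for p in[(217,152),(381,148),(250,180),(345,180),(283,332),(371,334)]:
    q=onz(w,p[0]/2.8,158+p[1]/2.8,80);R=np.array([[.9945,.1045],[-.1045,.9945]]);print(q.round(1),(R@(q[:2]-[534,125])).round(1))
```

```text
[586.4 152.9  80. ] [55.1 22.2]
[592.3 106.4  80. ] [ 56.1 -24.6]
[579.1 144.2  80. ] [46.9 14.4]
[581.8 117.1  80. ] [ 46.8 -12.8]
[532.5 138.3  80. ] [-0.1 13.4]
[534.6 112.   80. ] [ -0.8 -13. ]
```

Request:
move_arm(motion="0.3 -4 0 0 0 0; 0.6 -8 0 0 0 0; 1 -12 0 0 0 0; 1.3 -16 0 0 0 0; 1.6 -19.5 0 0 0 0; 2.2 -22 0 0 0 0; 2.8 -24.8 0 0 0 0;2.8 -24.8 0 0 0 0;2.8 -24.8 0 0 0 0", fingers=5)

```text
time: 8.67
tool_pos: [618.8, -282.7, 197.7]
tcp_rot: [-90.1, -0.1, -174.1]
ft_force: [0.2, 0.9, -0.5]
finger_gap: 49.8
```

Run:
```python
from h import *
w=snap('wrist','w3.png')
import pickle;pickle.dump({'wrist':w},open('s3.pkl','wb'))
print(readout.sense()['tool_pos'],proj(w,[625,-285,107]),proj(w,[625,-285,67]))
```

```text
[ 618.93938677 -281.5972018   197.89305304] (np.float64(321.2003573807071), np.float64(233.6428727480315)) (np.float64(320.7528777555153), np.float64(221.02939068367095))
```

View pics/w3.png

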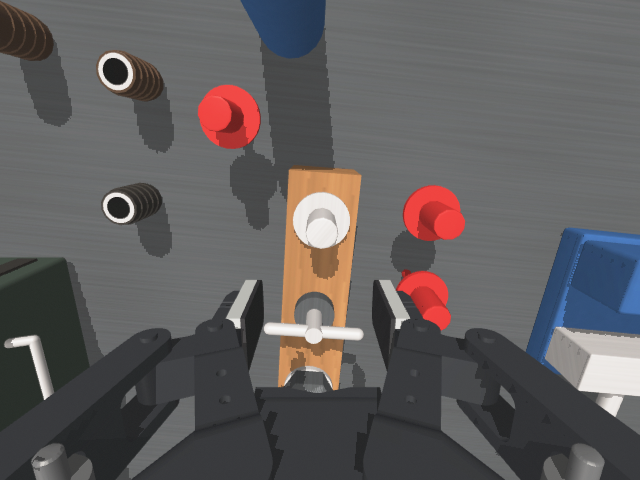

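Run:
```python
from h import *
import pickle
w=pickle.load(open('s3.pkl','rb'))['wrist'];b=pickle.load(open('s0.pkl','rb'))['top']
sc=400/190
for n,wp,tp in[('r1flange',(433,212),(350+(648-400)/sc,170+(366-266)/sc)),('r1 knobtop',(450,223),(350+(658-400)/sc,170+(360-266)/sc)),('r2flange',(423,297),(350+(655-400)/sc,170+(446-266)/sc)),('knob',(322,233),(350+164/sc,170+104/sc))]:print(n,tri(ray(w,*wp),ray(b,*tp)))
```

```text
r1flange (array([ 640.06438831, -380.98793806,   54.16574693]), [np.float64(0.8592370043763002), np.float64(0.8592370043764147)])
r1 knobtop (array([ 639.40238383, -380.00177713,   93.60041726]), [np.float64(1.7043046465493707), np.float64(1.7043046465493652)])
r2flange (array([ 560.93368258, -386.18032516,   57.90248402]), [np.float64(0.8783795908896285), np.float64(0.8783795908896236)])
knob (array([ 624.8845698 , -286.35862439,  105.74713456]), [np.float64(0.8376550449164222), np.float64(0.8376550449163729)])
```

Request:
move_arm(motion="0.64 -0.37 0 0 0 0; 0.64 -0.37 -3 0 0 0; 0.64 -0.37 -6 0 0 0; 0.64 -0.37 -9 0 0 0; 0.64 -0.37 -11 0 0 0; 0.64 -0.37 -12.2 0 0 0; 0.64 -0.37 -12.2 0 0 0; 0.64 -0.37 -12.2 0 0 0", fingers=5)

```text
time: 9.38
tool_pos: [625.6, -285.3, 77.0]
tcp_rot: [-90.0, -0.0, -173.9]
ft_force: [0.1, 0.8, 1.7]
finger_gap: 50.0
```

Request:
move_arm(motion="0 0 0 0 0 0;0 0 0 0 0 0;0 0 0 0 0 0;0 0 0 0 0 0;0 0 0 0 0 0;0 0 0 0 0 0;0 0 0 0 0 0;0 0 0 0 0 0", fingers=0, squeeze=70)

```text
time: 10.05
tool_pos: [626.9, -286.9, 79.9]
tcp_rot: [-89.9, 0.2, -174.0]
ft_force: [0.3, 1.3, 7.0]
finger_gap: 22.0
```

Request:
move_arm(motion="0 0 1.5 0 0 0;0 0 3.5 0 0 0;0 0 6 0 0 0;0 0 8.5 0 0 0;0 0 11 0 0 0;0 0 13 0 0 0;0 0 13 0 0 0;0 0 13 0 0 0")

```text
time: 10.72
tool_pos: [626.2, -286.9, 209.7]
tcp_rot: [-89.8, 0.2, -174.0]
ft_force: [-0.7, 0.6, -3.1]
finger_gap: 22.5
```

Run:
```python
from h import *
w=snap('wrist');s=snap('side');t=readout.sense();p=t['tool_pos'];u,v=proj(s,p);print(p,t['ft_force'],t['finger_gap'],u,v)
import pickle;pickle.dump({'side':s,'wrist':w},open('s4.pkl','wb'))
x0,y0=int(u-60),int(v-60);print(x0,y0)
a=cv2.resize(s['image'][y0:y0+150,x0:x0+120],(400,500),interpolation=cv2.INTER_CUBIC)
c=cv2.resize(w['image'][150:450,200:440],(400,500))
cv2.imwrite('pics/p10.png',np.hstack([a,c]))
```

```text
[ 624.59191889 -285.98257669  205.64106704] [-0.63076589  0.56422823 -1.21089985] 21.969641566735124 389.5846871167879 286.42913352688834
329 226
```

View pics/p10.png

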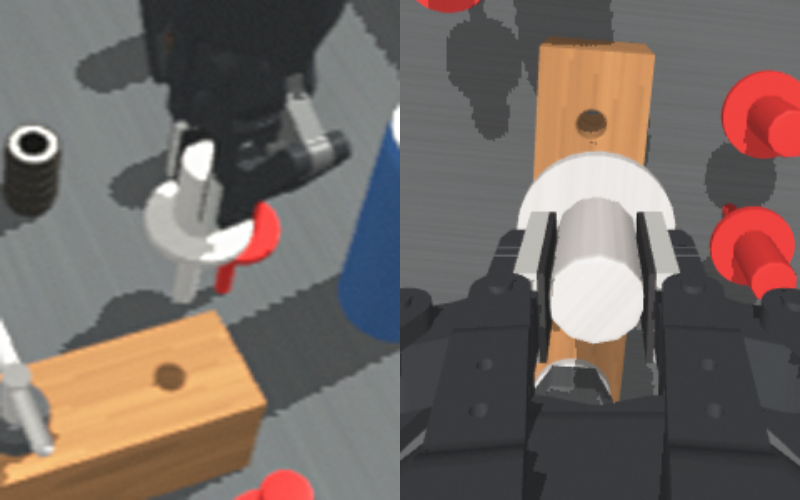

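Run:
```python
from h import *
import pickle
d=pickle.load(open('s4.pkl','rb'));w,s=d['wrist'],d['side']
z=206.5
print('top wrist',onz(w,318.2,330,z+30), 'flange side',onz(s,390,292.6,z-11))
# flange far edge (wrist), top surface
print('far edge',onz(w,318,241.2,z-10),'-24*X')
print('L/R',onz(w,200+118/1.667,150+215/1.667,z-10),onz(w,200+275/1.667,150+215/1.667,z-10))
# tip side
print('tip', onz(s,329+183/3.333,226+300/3.333,z-65))
```

```text
top wrist [ 625.21016324 -287.5782866   236.5       ] flange side [ 624.92729161 -289.83768639  195.5       ]
far edge [ 649.4972477  -285.10510411  196.5       ] -24*X
L/R [ 627.3701841  -263.59490198  196.5       ] [ 632.27012567 -310.66827913  196.5       ]
tip [ 620.53699499 -292.61681624  141.5       ]
```

Request:
move_arm(motion="-0.3 2.5 0 0 0 0; -0.8 6.5 0 0 0 0; -1.2 10.5 0 0 0 0; -1.6 14.5 0 0 0 0; -2 18.5 0 0 0 0; -2.4 22.5 0 0 0 0; -2.9 26.5 0 0 0 0; -3.4 30.5 0 0 0 0; -4 34.5 0 0 0 0; -4.6 37.5 0 0 0 0")

```text
time: 11.65
tool_pos: [577.2, 91.7, 204.5]
tcp_rot: [-90.1, -0.2, -173.9]
ft_force: [1.0, -0.6, -2.2]
finger_gap: 22.0
```

Request:
move_arm(motion="-0.6 2 0 0 0 0; -1.25 4 0 0 0 0; -1.25 4 0 0 0 0; -1.25 4 -1.5 0 0 0; -1.25 4 -3 0 0 0; -1.25 4 -4 0 0 0; -1.25 4 -4 0 0 0; -1.25 4 -4 0 0 0")

```text
time: 12.32
tool_pos: [565.7, 128.2, 165.1]
tcp_rot: [-90.0, -0.2, -174.0]
ft_force: [0.6, 0.4, -1.9]
finger_gap: 22.3
```

Run:
```python
from h import *
w=snap('wrist');s=snap('side');t=readout.sense();p=t['tool_pos'];print(p,t['ft_force'],t['finger_gap'])
import pickle;pickle.dump({'side':s,'wrist':w},open('s5.pkl','wb'))
u,v=proj(s,[566.8,129,90]);x0,y0=int(u-50),int(v-70);print(x0,y0,proj(s,[566.8,129,80]),proj(s,[p[0],p[1],p[2]-70]))
a=cv2.resize(s['image'][y0:y0+120,x0:x0+96],(400,500),interpolation=cv2.INTER_CUBIC)
c=cv2.resize(w['image'][150:450,200:440],(400,500))
cv2.imwrite('pics/p11.png',np.hstack([a,c]))
```

```text
[567.04615701 128.42067537 167.26974702] [ 0.86693687 -0.0525969  -1.4968266 ] 21.925464514428516
234 115 (np.float64(284.34087109560716), np.float64(189.2042478818331)) (np.float64(284.22832718240454), np.float64(183.26732896769403))
```

View pics/p11.png

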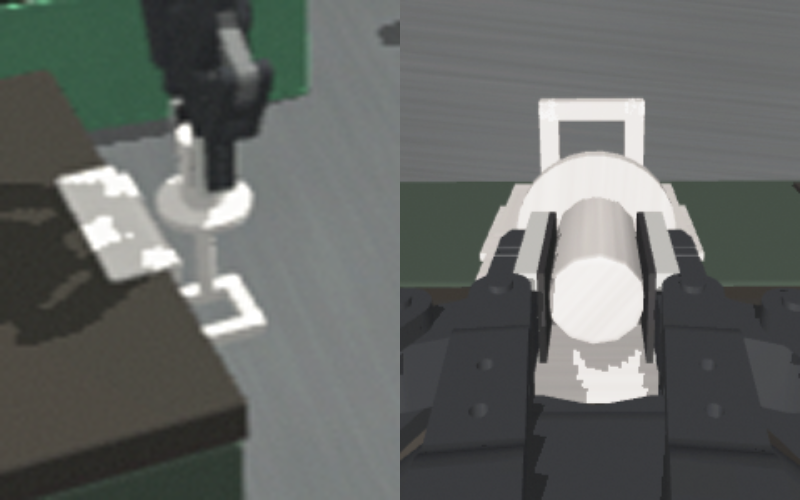

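Run:
```python
from h import *
import pickle
d=pickle.load(open('s5.pkl','rb'));w,s=d['wrist'],d['side']
R=np.array([[.9945,.1045],[-.1045,.9945]])
f=lambda x,y,z:onz(w,200+(x-400)/1.667,150+y/1.667,z)
for n,q in [('ol',f(539,100,80)),('or',f(645,100,80)),('il',f(558,121,80)),('ir',f(626,121,80)),('knob',f(597.5,300,166.5+30)),('fl far',f(597.5,152,156.5)),
  ('tip side',onz(s,234+205/4.167,115+288/4.167,98))]:print(n,q.round(1),(R@(q[:2]-[534,125])).round(1))
```

```text
ol [587.3 153.8  80. ] [56.  23.1]
or [591.9 110.   80. ] [ 56. -21.]
il [579.2 145.2  80. ] [47.1 15.3]
ir [582.2 116.8  80. ] [ 47.1 -13.2]
knob [567.7 127.7 196.5] [33.8 -0.9]
fl far [590.3 129.9 156.5] [56.5 -1. ]
tip side [563.9 125.3  98. ] [29.8 -2.9]
```

Request:
move_arm(motion="0 0.15 0 0 0 0; 0 0.15 -1 0 0 0; 0 0.15 -2 0 0 0; 0 0.15 -3 0 0 0; 0 0.15 -4 0 0 0; 0 0.15 -5 0 0 0; 0 0.15 -6 0 0 0; 0 0.15 -6.6 0 0 0; 0 0.15 -6.9 0 0 0; 0 0.15 -6.9 0 0 0")

```text
time: 13.25
tool_pos: [566.5, 130.3, 98.0]
tcp_rot: [-90.0, -0.0, -174.0]
ft_force: [0.1, 0.4, -1.1]
finger_gap: 22.1
```

Request:
move_arm(motion="0 0 -0.1 0 0 0; 0 0 -0.2 0 0 0; 0 0 -0.2 0 0 0; 0 0 -0.2 0 0 0")

```text
time: 13.58
tool_pos: [566.7, 130.3, 97.8]
tcp_rot: [-90.0, 0.0, -174.0]
ft_force: [-11.7, -1.8, 16.7]
finger_gap: 22.1
```

Request:
move_arm(motion="0 0 0.15 0 0 0; 0 0 0.15 0 0 0")

```text
time: 13.75
tool_pos: [567.2, 130.3, 97.8]
tcp_rot: [-90.0, 0.1, -174.0]
ft_force: [-3.8, -0.3, 9.3]
finger_gap: 22.0
```

Request:
move_arm(motion="0 0 0 0 0 0;0 0 0 0 0 0;0 0 0 0 0 0;0 0 0 0 0 0;0 0 0 0 0 0;0 0 0 0 0 0", fingers=4.8)

```text
time: 14.25
tool_pos: [566.7, 130.2, 97.1]
tcp_rot: [-90.0, -0.0, -174.0]
ft_force: [-0.0, 0.2, 0.3]
finger_gap: 48.0
```

Request:
move_arm(motion="0 0 1.5 0 0 0;0 0 3.5 0 0 0;0 0 6 0 0 0;0 0 9 0 0 0;0 -4 11 0 0 0;1 -8 11 0 0 0;1.5 -12 11 0 0 0;2 -16 11 0 0 0;2 -16 11 0 0 0")

```text
time: 15.0
tool_pos: [587.2, -36.8, 207.6]
tcp_rot: [-89.8, 0.0, -174.3]
ft_force: [0.4, 0.4, -0.4]
finger_gap: 48.0
```

Run:
```python
from h import *
w=snap('wrist');s=snap('side');t=readout.sense();print(t['tool_pos'],t['ft_force'])
u,v=proj(w,[566.8,129,105]);x0,y0=int(np.clip(u-110,0,420)),int(max(0,v-110));print(u,v,x0,y0)
c=cv2.resize(w['image'][y0:y0+220,x0:x0+176],(400,500),interpolation=cv2.INTER_CUBIC)
a=cv2.resize(s['image'][125:245,234:330],(400,500),interpolation=cv2.INTER_CUBIC)
cv2.imwrite('pics/p12.png',np.hstack([a,c]))
H=np.array([534,125,145.]);R=np.array([[.9945,.1045,0],[-.1045,.9945,0],[0,0,1.]])
for th in(0,4):
    q=np.radians(th);p=np.array([106*np.sin(q)+4*np.cos(q),-40,-106*np.cos(q)+4*np.sin(q)]);uu,vv=proj(w,R.T@p+H);print(th,(uu-x0)*2.27+400,(vv-y0)*2.27)
for z in(125,85,25):
    uu,vv=proj(w,[566.8,129,z]);print(z,(uu-x0)*2.27+400,(vv-y0)*2.27,'side',(np.array(proj(s,[566.8,129,z]))-[234,125])*4.167)
```

```text
[586.68760892 -31.46239176 207.13356705] [ 0.79297802  0.12834411 -0.30906345]
98.10837067008532 242.19040762922535 0 132
0 825.5543976873382 270.06491176679725
4 823.1776122778965 254.04925948275542
125 582.2730633824713 268.60442681858575 side [206.60261434 200.31266584]
85 657.4637655455426 234.25278509583052 side [209.42797039 260.27190699]
25 737.5564217444328 197.66163550926177 side [213.39011479 344.35588338]
```

View pics/p12.png

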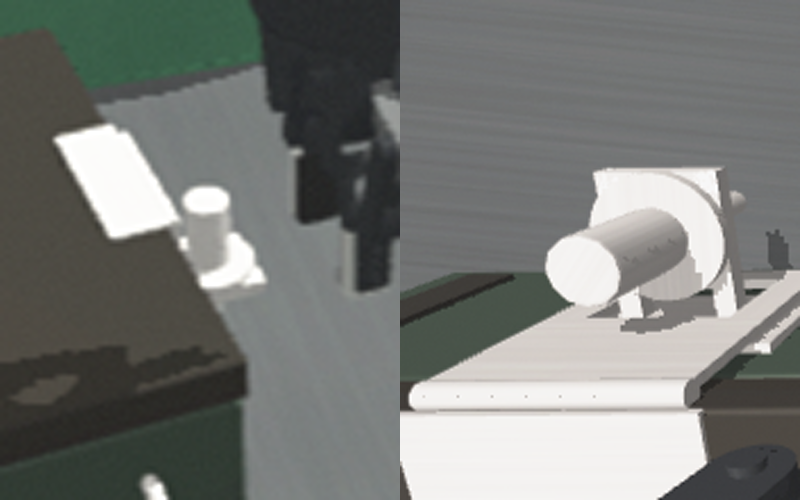

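The pin hangs upright with its flange on the loop: knob top at (582,270) and tip at (740,197), both as predicted. The hasp is flat. Handing in.

```bash
python3 -c "
from bench import r
print(r.hand_in())"
```

```text
the job is handed in; nothing more can be done
None
```

The chest is locked and the job is handed in at about 15 s of the 53 s allowed. The hasp is home, and the white round-knob pin from the rack hangs through the staple loop in front of it. The gripper is open and clear of everything.

- **Hasp:** The first push stopped about 3–4° short, at 25 N, probably because the vertical finger met the hinge knuckle. I pushed again with the tool tilted 20°. The hasp tip then appeared at (182,256), where flat predicts (182.8,255.8). In the last crop its tip corner lay just outside the frame; the visible part looked flat.
- **Pin:** In the last wrist view the knob top and shank tip were within about 3 enlarged-crop pixels (about 1 image pixel) of the upright, seated prediction. In the wrist and side views the flange rests on the loop.
- **Disagreements:** The first hinge estimate was about 4 mm too close to the robot and was corrected from the staple in the wrist view. The gripper read 22 mm on a 24 mm knob, which I left unexplained. Seating the pin showed 17 N vertically and 12 N sideways, and both fell to zero on release.

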